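# Lock the hooded lens onto the reference camera

### The arm

A 7-joint arm with a two-finger parallel gripper is mounted at the origin on the work surface. World frame = base frame: x ahead of the robot, y to its left, z up, the work surface at z = 0. Lengths are in mm, angles in rad, forces in N, time in s.
With the tool pointing down it reaches from about 400 to 875 mm from the base axis. Payload 4.4 kg.
Tool frame: the origin (TCP) lies on the centre line of the jaws, within the pads' length; the fingertips stand 25 mm ahead of it and the grasp point (between the pads) lies 6 mm ahead of it; z points along the fingers, x is the direction in which the jaws open and shut, and the axes are right-handed (so a half turn about z gives the same grasp; the last joint's range is limited). The gripper opens to 85 mm and grips with 20 to 120 N. Pads are 22 mm wide; open, the fingers measure 114 mm over their backs; the gripper's body (76 mm by 85 mm) begins 54 mm behind the grasp point. The pads swing forward as they close: fully open they stand 13 mm farther back than shut.
Start: joints at [1.271, 0.628, 0.038, 1.517, -0.027, 0.996, -0.02], TCP at [150.616, -632.323, 256.313] pointing down, gripper open.
Joint ranges: [-3.06, 3.06], [-0.37, 2.12], [-1.25, 1.32], [0.18, 2.47], [-1.1, 4.24], [0.23, 1.98], [-2.94, 2.94]. Speed limits (rad/s): [2.57, 2.57, 3.14, 3.14, 3.14, 3.14, 3.14].

### API

Orientations are given as [roll, pitch, yaw] about the fixed x, y, z axes, in that order (R = Rz(yaw) Ry(pitch) Rx(roll)).
In Python, from cell import ctrl, cams gives the robot as it stands. The module is installed in compiled form; this text tells all that it offers.
- The arm moves only by the tool step_arm, never from a script. Its arguments are lists of equal length, an entry for each row: "linear": the shift along the tool's x, y, z in mm, a list of three; "yaw": the turn about the tool's z in rad; "gripper": the opening, from -1 (shut) to 1 (fully open). A call has 1 to 8 rows; each row is the pose to reach, as a shift and turn from the pose commanded when the call began, along the tool's axes at that moment; what a row does not reach only later rows make up. A row lasts 1/12 s, in which the tool goes at most 41.7 mm and 7.16 degrees, less where a joint would pass 70% of its speed; a pose out of reach is approached as far as the arm can. A call with a gripper value outside its range is refused whole. The fingers move at their own pace and stop on an object; the grip force is fixed at half the most. Time passes only in rows, so rows that repeat a pose let the fingers close. It gives the time, the measured TCP pose, the force and the opening at its end, in the units of the state.
- ctrl.read_state(): the state, without advancing time (a new reading comes with each control period).
- cams.get_image(name): name is "side" or "top" or "wrist"; returns a dict with "frame" (420x560x3 uint8, red, green, blue), "depth" (420x560 float32, mm along the optical axis (not along the pixel's ray), 0 where there is no reading), "intrinsics" (3x3 intrinsics, pixels), "cam_to_world" (4x4, takes a point from camera to world coordinates). Camera axes: x right, y down, z forward; pixel columns grow to the right and rows downward; lengths in mm; the calibration is good to about 2 mm. A picture is of the moment at which its call begins.
- ctrl.finish_job(): hands the job in, once; it reports no verdict.
Trained networks look in the newest picture that a camera, given by its name, has taken for a name from the list of things; names that differ only in an ending like _2 or _b are one class to them, and where a whole thing is asked for, a point or a joint stands for the part that bears it (a point fixed in the world has none). Each returns a list of dicts, best first, with "conf" (0 to 1); they miss things now and then, are a little off and sometimes report something else, mostly with a low value. They report only what shows in the picture. A call takes as long as a camera call.
- cams.regions_of(camera, name): "pixels" (420x560 bool, what is visible of it) and "pixel" ([column, row] in pixels, amid what is visible of it).
The state is a dict: "clock": time; "qpos": joint angles; "qd": joint speeds; "tau": joint torques, N m; "eef_pos": TCP position; "tool_rot": TCP orientation; "force": force on the tool from outside, world axes, zero at the start; "torque": the same for the moment, N m; "width": finger opening in mm.
Only numpy, scipy, OpenCV 4.12 (cv2) and the standard library are available. Lean on these libraries where they do the work, as an engineer would, in place of code of your own. Each camera call takes 0.05 s, during which the arm holds its last target.

### The job

Fit the lens with the rectangular hood onto the camera that lies face up in its wooden cradle: enter its lugs in the two openings of the mount, push it gently down against the springy seat, give it a quarter turn clockwise (seen from above) to the stop so that the lugs catch, and let go, leaving it locked and upright with the hood's long sides parallel to the camera's long sides. Go gently with the mount, and leave the round lens and the pen cup standing where they are.

Things in the scene. Friction and masses are not known exactly. Their poses are not given: they have to be found in the camera images.
- lens: Loose lens to fit, black, about 0.24 kg, 97 mm tall, standing on its tail. Origin: centre of its underside; z up along the lens. From the bottom: steel tail of radius 17 mm (0 to 20 mm, foot tapered to 14.5 mm), round barrel of radius 26 mm (20 to 53 mm), rectangular hood (53 to 97 mm). The same after a half turn: either way round fits.
- lens_hood (a point): Middle of the lens's rectangular hood, 75 mm above the lens's origin, axes as the lens's. The hood has flat upright sides, 60 mm along x and 44 mm along y; grip it across the 44 mm.
- lens_lugs (a point): Point on the lens's axis, 6 mm above its origin, between its two lugs. They stick out of the tail along the lens's +x and -x (the hood's long way) to 22.5 mm from the axis, each 10 mm wide and 4 mm high (4 to 8 mm above the lens's origin).
- cradle: Fixed wooden cradle, 112 mm along x, 165 mm along y, that holds a camera lying on its back, mount facing up. Origin: centre of its underside, on the desk, straight below the mount's axis; z up; y runs along the camera's long side (134 mm). More than 30 N in all between lens and camera damages the mount; a twist of 0.2 N m against the stop alone puts 10 N on the lugs.
- mount (a point): On the mount's axis at the nominal height of the mount's flat face, 66 mm above the desk; axes as the cradle's. The camera's pad is adjustable: the real face lies up to 8 mm higher or lower, unmeasured, so feel for it. Hole of radius 18.5 mm in a lip 10 mm thick; openings in the lip for the lugs, 14 mm wide, out to 24 mm from the axis, lie towards the cradle's +x and -x.
- seat (a point): On the mount's axis, 13 mm below the nominal face: top of a spring plate that meets the lens's underside. It pushes up with 5 N at first and 1.5 N more per mm. With the lens's origin 18 to 20 mm below the real face (12.5 to 15.5 N) the lugs are under the lip and the lens can turn; at 20 mm its barrel lands hard on the face.
- notch (a point): One of two resting notches under the lip, 21 mm from the axis towards the cradle's -y (the other is towards +y), at the nominal face. From the openings the lens turns only clockwise seen from above, 90 degrees give or take 6, to a stop. There the lip is 8 mm thick: let up, the spring lifts the lens 2 mm and holds it, origin 16 mm below the real face.
- round_lens: A loose lens with a round hood, no lugs, 80 mm tall, radius 31 mm, not to be used. Origin: centre of its underside.
- pen_cup: Loose white cup, 95 mm tall, radius 36 mm. Origin: centre of its underside.

How it is judged:
By the outcome, as a careful person would: the job done as asked, in the order asked, and still so for the second after the job is handed in, with the robot touching nothing.
It also fails if it takes over 64 s, if anything falls off the work surface, if the arm or the gripper's body presses on something with over 40 N, if the wrist force passes 120 N, or if a joint passes its speed limit or range.

## Working session

There is one attempt and no reset: what is moved stays moved. The work goes in short steps, Python scripts to look and compute and a tool call to move; the robot and the scene stay as the last step left them, time stands still between calls to the robot, and variables do not carry over. Pictures are saved under pics/ and viewed, and the job is handed in when it is done.

Besides the shell and the picture viewer there is one more tool, called after "Call:" by a JSON object that holds its "method" and its "body". step_arm: Moves the arm, as the interface text tells. Its arguments: {"type":"object","properties":{"linear":{"type":"array"},"yaw":{"type":"array"},"gripper":{"type":"array"}},"required":["linear","yaw","gripper"]}

```bash
mkdir -p pics
cat > h.py <<'E'
import numpy as np, cv2
from cell import ctrl, cams
def shot(n,f):
    im=cams.get_image(n); cv2.imwrite('pics/'+f,im['frame'][:,:,::-1]); return im
def cloud(im):
    K=im['intrinsics'];d=im['depth'];v,u=np.mgrid[:d.shape[0],:d.shape[1]]
    p=np.stack([(u-K[0,2])/K[0,0]*d,(v-K[1,2])/K[1,1]*d,d],-1)
    T=im['cam_to_world'];return p@T[:3,:3].T+T[:3,3]
E
python3 - <<'E'
from h import *
s=ctrl.read_state();print({k:np.round(v,3) for k,v in s.items()})
for n in ['top','side','wrist']:
    im=shot(n,n+'0.png');P=cloud(im)
    print(n,np.round(im['cam_to_world'],2).tolist())
    for o in ['lens','cradle','round_lens','pen_cup']:
        for r in cams.regions_of(n,o)[:2]:
            m=r['pixels']&(im['depth']>0);q=P[m]
            print(n,o,round(r['conf'],2),r['pixel'],m.sum(),np.round(np.median(q,0)),np.round(np.percentile(q,[2,98],axis=0)).tolist() if len(q) else '')
E
```

```text
{'clock': np.float64(0.0), 'qpos': array([ 1.271,  0.629,  0.038,  1.518, -0.027,  0.996, -0.02 ]), 'qd': array([ 0.001, -0.001, -0.   ,  0.   ,  0.   ,  0.   , -0.   ]), 'tau': array([ 1.0000e-03, -5.6340e+01,  1.2260e+00, -1.9345e+01,  1.1000e-02,
        1.0000e-02, -0.0000e+00]), 'eef_pos': array([ 150.475, -631.718,  255.361]), 'tool_rot': array([ 3.142e+00,  2.000e-03, -1.337e+00]), 'force': array([ 0.437,  0.026, -0.276]), 'torque': array([-0.029,  0.017, -0.054]), 'width': np.float64(85.201)}
top [[-0.05, -0.98, 0.2, 410.99], [-1.0, 0.05, -0.01, 54.14], [-0.0, -0.21, -0.98, 1072.65], [0.0, 0.0, 0.0, 1.0]]
top lens 0.63 [246.9, 261.4] 788 [544. 114.  66.] [[514.0, 93.0, 52.0], [572.0, 134.0, 99.0]]
top cradle 0.63 [407.1, 266.6] 4479 [ 523. -186.   49.] [[467.0, -265.0, 3.0], [584.0, -117.0, 65.0]]
top round_lens 0.67 [137.5, 304.4] 934 [470. 329.  58.] [[444.0, 299.0, 19.0], [496.0, 355.0, 81.0]]
top pen_cup 0.74 [295.4, 162.3] 1228 [757.   9.  53.] [[710.0, -20.0, 2.0], [775.0, 42.0, 97.0]]
side [[0.79, -0.48, 0.38, 340.85], [-0.61, -0.62, 0.5, -304.09], [-0.0, -0.62, -0.78, 641.27], [0.0, 0.0, 0.0, 1.0]]
side lens 0.61 [222.8, 208.1] 1384 [542.  99.  77.] [[515.0, 90.0, 8.0], [573.0, 135.0, 99.0]]
side cradle 0.66 [329.4, 358.4] 7755 [ 517. -210.   51.] [[466.0, -277.0, 6.0], [583.0, -126.0, 66.0]]
side round_lens 0.93 [142.5, 165.5] 1092 [469. 314.  59.] [[444.0, 298.0, 2.0], [498.0, 358.0, 82.0]]
side pen_cup 0.81 [335.4, 195.6] 1662 [740.   7.  67.] [[711.0, -24.0, 4.0], [777.0, 41.0, 97.0]]
wrist [[0.23, -0.93, -0.3, 225.9], [-0.97, -0.22, -0.07, -614.4], [0.0, 0.3, -0.95, 374.52], [0.0, 0.0, 0.0, 1.0]]
```

View pics/top0.png

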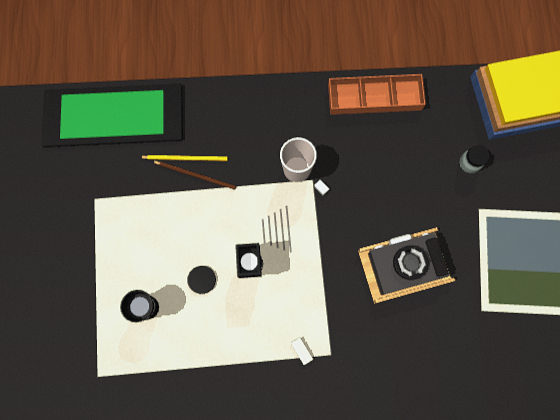

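View pics/side0.png

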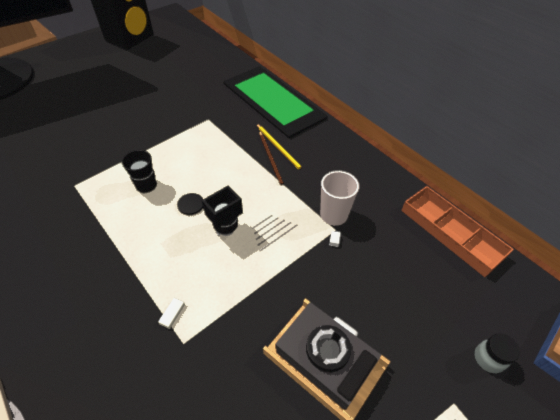

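The top view shows the lens at (249,261), the cradle and camera at (407,265), the round lens at (138,305) and the cup at (298,160). The side view agrees. Next I'll get rough poses.

```bash
cat >> h.py <<'E'
def rect(q):
    (c,s,a)=cv2.minAreaRect(q[:,:2].astype(np.float32)); return np.round(c,1),np.round(s,1),round(a,1)
E
python3 - <<'E'
from h import *
for n in ['top','side']:
    im=cams.get_image(n);P=cloud(im)
    ok=im['depth']>0
    L=ok&(np.hypot(P[...,0]-544,P[...,1]-114)<60)&(P[...,2]>88)
    print(n,'hood',L.sum(),rect(P[L]),np.round(np.median(P[L][:,2]),1))
    r=cams.regions_of(n,'cradle')[0]; m=ok&r['pixels']&(P[...,2]>10);print('cradle',rect(P[m]))
    for nm in ['mount','seat','notch','lens_hood','lens_lugs']:
        print(nm,[(r['conf'],r['pixel'],r['pixels'].sum(),np.round(P[int(r['pixel'][1]),int(r['pixel'][0])])) for r in cams.regions_of(n,nm)[:1]])
    m=ok&(np.hypot(P[...,0]-523,P[...,1]+195)<110)
    h=P[m]; print(np.histogram(h[:,2],bins=np.arange(0,90,4)))
    f=im['frame'];
    c=(246,261) if n=='top' else (225,208)
    d=(408,265) if n=='top' else (328,350)
    A=[cv2.resize(f[y-35:y+35,x-45:x+45][:,:,::-1],None,fx=4,fy=4,interpolation=2)[:280,:380] if n=='top' else cv2.resize(f[y-60:y+60,x-70:x+70][:,:,::-1],None,fx=2.7,fy=2.7,interpolation=2) for x,y in (c,d)]
    cv2.imwrite(f'pics/{n}_z.png',np.hstack(A))
E
```

```text
top hood 308 (array([543.6, 115.4]), array([60.5, 44.3]), 1.1) 96.3
cradle (array([ 526.8, -194.5]), array([111.6, 158.9]), 12.9)
mount [(0.8, [406.2, 267.0], np.int64(4753), array([ 520., -190.,   49.]))]
seat [(0.81, [402.1, 264.8], np.int64(4488), array([ 526., -183.,   50.]))]
notch [(0.7, [403.7, 266.8], np.int64(4643), array([ 522., -184.,   51.]))]
lens_hood [(0.76, [252.6, 259.4], np.int64(844), array([ 411.,   54., 1073.]))]
lens_lugs [(0.69, [246.1, 263.2], np.int64(833), array([541., 120.,  65.]))]
(array([1787,  467,   67,   16,   41,  210,  244,   57,   47,   59,  101,
        438, 1395,  349,  338,  396,  212,    6,    0,    0,    0,    0]), array([ 0,  4,  8, 12, 16, 20, 24, 28, 32, 36, 40, 44, 48, 52, 56, 60, 64,
       68, 72, 76, 80, 84, 88]))
side hood 464 (array([544.8, 114.6]), array([46.8, 61.3]), 89.9) 96.9
cradle (array([ 527.7, -197.9]), array([112.3, 164.5]), 12.6)
mount [(0.77, [329.9, 359.2], np.int64(8055), array([ 516., -212.,   65.]))]
seat [(0.89, [329.5, 360.4], np.int64(8075), array([ 515., -213.,   63.]))]
notch [(0.82, [326.7, 355.4], np.int64(8021), array([ 520., -203.,   52.]))]
lens_hood [(0.7, [226.2, 209.6], np.int64(1394), array([541.,  94.,  92.]))]
lens_lugs [(0.94, [223.0, 208.9], np.int64(1367), array([536.,  96.,  98.]))]
(array([4618,  947,  215,  104,  144,  174,  559,   82,   96,   76,  125,
        163, 2627,  672,  846,  344,  780,    1,    0,    0,    0,    0]), array([ 0,  4,  8, 12, 16, 20, 24, 28, 32, 36, 40, 44, 48, 52, 56, 60, 64,
       68, 72, 76, 80, 84, 88]))
```

```bash
ls pics
```

```text
side0.png
side_z.png
top0.png
top_z.png
wrist0.png
```

View pics/top_z.png

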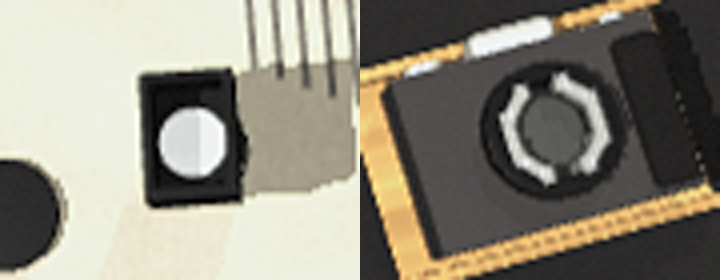

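Call:
{"method": "step_arm", "body": {"linear": [[-20,-27,0],[-45,-60,0],[-70,-94,0],[-95,-127,0],[-120,-160,0],[-145,-194,0],[-170,-228,0],[-170,-228,0]], "yaw": [-0.1,-0.2,-0.3,-0.4,-0.5,-0.6,-0.7,-0.7], "gripper": [1,1,1,1,1,1,1,1]}}

```text
clock: 2.12
eef_pos: [339.9, -406.4, 256.8]
tool_rot: [-3.135, -0.001, -0.621]
force: [0.4, 0.2, 0.4]
width: 85.3
```

The close-up shows the hood's long way near world x, and the mount's openings along the cradle's short direction.

Call:
{"method": "step_arm", "body": {"linear": [[2,-38,0],[4,-78,0],[6,-118,0],[8,-158,0],[10,-198,0],[12,-238,0],[12,-278,0],[12,-278,0]], "yaw": [-0.1,-0.2,-0.3,-0.4,-0.5,-0.6,-0.7,-0.7], "gripper": [1,1,1,1,1,1,1,1]}}

```text
clock: 2.78
eef_pos: [513.7, -189.0, 257.1]
tool_rot: [-3.136, -0.007, 0.078]
force: [0.8, 1.1, 0.3]
width: 85.4
```

Run:
```python
from h import *
s=ctrl.read_state();print(s['eef_pos'],s['tool_rot'],s['clock'])
im=shot('wrist','w1.png');P=cloud(im);np.savez('w1.npz',P=P,f=im['frame'],K=im['intrinsics'],T=im['cam_to_world'])
ok=im['depth']>0
print(np.histogram(P[ok][:,2],bins=np.arange(0,90,3)))
```

```text
[ 513.68994781 -188.95089744  257.08815573] [-3.13645362 -0.00658193  0.07797896] 2.7833
(array([140633,   1756,   1422,    138,    699,    282,    172,    220,
         1695,    160,    206,    139,    114,    150,    429,    160,
         5811,   3176,    436,   1711,    195,   2624,     61,      0,
            0,      0,      0,      0,      0]), array([ 0,  3,  6,  9, 12, 15, 18, 21, 24, 27, 30, 33, 36, 39, 42, 45, 48,
       51, 54, 57, 60, 63, 66, 69, 72, 75, 78, 81, 84, 87]))
```

View pics/w1.png

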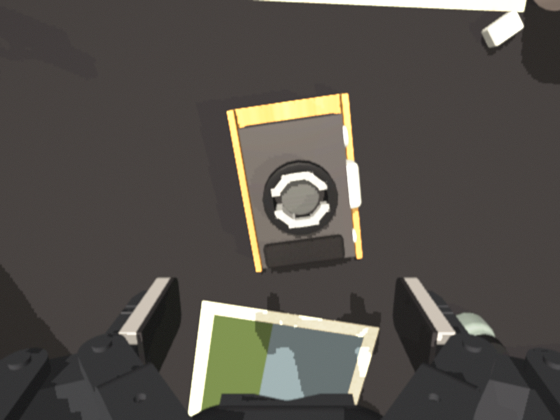

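The mount shows at pixel (300,198), with its openings left and right at (272,198) and (330,198). Now for its exact centre and angle.

Run:
```python
from h import *
d=np.load('w1.npz');P=d['P'];f=d['f'].astype(int)
reg=np.zeros(f.shape[:2],bool);reg[155:240,258:342]=1
z=P[...,2]
br=f.min(2)>150
m=reg&br; q=P[m]; print('ring',m.sum(),np.round(np.percentile(q,[5,50,95],axis=0),1).tolist())
zf=np.median(q[:,2])
q=q[abs(q[:,2]-zf)<3]
from scipy.optimize import least_squares
# min enclosing circle of bright
c,r=cv2.minEnclosingCircle(q[:,:2].astype(np.float32));print('encl',c,r)
rel=q[:,:2]-c;ang=np.degrees(np.arctan2(rel[:,1],rel[:,0]))
h,_=np.histogram(ang,bins=np.arange(-180,181,8));print(h)
# dark ring top
m2=reg&(z>56);q2=P[m2];print('high',rect(q2),np.round(np.percentile(q2[:,2],[5,25,50,75,95]),1));c2,r2=cv2.minEnclosingCircle(q2[:,:2].astype(np.float32));print(c2,r2)
# seat
s=P[192:206,290:310];print('seat z',np.round(np.percentile(s[...,2],[5,50,95]),1))
# cradle
hsv=cv2.cvtColor(d['f'],cv2.COLOR_RGB2HSV);w=(hsv[...,0]>12)&(hsv[...,0]<28)&(hsv[...,1]>120)&(z>10)
w[:80]=0;w[290:]=0
print('cradle',w.sum(),rect(P[w]),np.percentile(P[w][:,2],[5,50,95]))
for c0 in [260,266,272,278,300,330,336]: print(c0,np.round(P[198,c0],1))
A=cv2.resize(d['f'][80:285,215:375][:,:,::-1],None,fx=3.5 if 0 else 2.9,fy=2.9,interpolation=2);cv2.imwrite('pics/w1z.png',A)
```

```text
ring 1180 [[506.0, -222.1, 51.5], [526.6, -204.4, 64.5], [548.5, -176.8, 65.7]]
encl (526.609375, -199.802978515625) 27.30113983154297
[ 0  0  0 13 29 31 28 27 26 38 29 25 27 28 28 31 35 28 29 28 34 30  7  0
  0  0 14 30 26 26 26 30 28 27 21 27 25 28 32 26 27 21 32 28  4]
high (array([ 522.3, -177.4]), array([ 65.8, 134.5]), 12.6) [59.  63.8 64.5 65.  65.7]
(537.5881958007812, -173.94366455078125) 69.25602722167969
seat z [50.5 51.7 53. ]
cradle 784 (array([ 526.2, -195.5]), array([112.2, 171.5]), 12.6) [15.73781638 24.54518885 30.23111409]
260 [ 491.3 -204.7   49.7]
266 [ 497.2 -200.3   63.6]
272 [ 502.5 -199.9   63.5]
278 [ 507.8 -208.2   32.5]
300 [ 527.8 -201.4   51.4]
330 [ 553.2 -195.7   64.6]
336 [ 558.3 -195.2   64.9]
```

View pics/w1z.png

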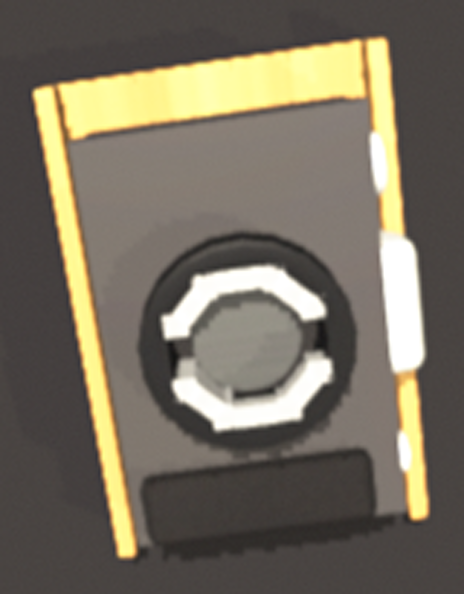

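Call:
{"method": "step_arm", "body": {"linear": [[2,2,8],[4,4,16],[6,6,24],[8,8,32],[10,10,40],[11,10,48],[11,10,56],[11,10,60]], "yaw": [-0.12,-0.24,-0.36,-0.48,-0.6,-0.72,-0.84,-0.95], "gripper": [1,1,1,1,1,1,1,1]}}

```text
clock: 3.5
eef_pos: [518.3, -208.9, 195.3]
tool_rot: [-3.14, 0.002, 1.015]
force: [-0.4, 0.4, 0.5]
width: 85.3
```

Call:
{"method": "step_arm", "body": {"linear": [[0,0,0],[0,0,0],[0,0,0],[0,0,0],[0,0,0],[0,0,0],[0,0,0],[0,0,0]], "yaw": [-0.12,-0.24,-0.36,-0.48,-0.6,-0.72,-0.78,-0.78], "gripper": [1,1,1,1,1,1,1,1]}}

```text
clock: 4.17
eef_pos: [518.7, -208.9, 195.9]
tool_rot: [-3.14, 0.0, 1.791]
force: [0.4, 0.4, -0.6]
width: 85.7
```

```bash
cat >> h.py <<'E'
def mount(P,f,reg):
    z=P[...,2];br=(f.min(2)>150)&reg&(z>45)
    q=P[br];zf=np.median(q[q[:,2]>58][:,2]);q=q[abs(q[:,2]-zf)<2.5]
    from scipy.optimize import least_squares
    # hull-based circle: outer boundary per angle
    c=np.array(cv2.minEnclosingCircle(q[:,:2].astype(np.float32))[0])
    for _ in range(10):
        rel=q[:,:2]-c;a=np.arctan2(rel[:,1],rel[:,0]);r=np.hypot(*rel.T)
        b=((a+np.pi)/(2*np.pi)*36).astype(int)%36
        out=np.array([rel[b==k][np.argmax(r[b==k])]+c for k in range(36) if (b==k).sum()>4])
        inn=np.array([rel[b==k][np.argmin(r[b==k])]+c for k in range(36) if (b==k).sum()>4])
        so=least_squares(lambda x:np.hypot(out[:,0]-x[0],out[:,1]-x[1])-x[2],[*c,25],loss='soft_l1').x
        si=least_squares(lambda x:np.hypot(inn[:,0]-x[0],inn[:,1]-x[1])-x[2],[*c,18],loss='soft_l1').x
        c=(so[:2]+si[:2])/2
    rel=q[:,:2]-c;a=np.arctan2(rel[:,1],rel[:,0])
    g=np.degrees(np.sort(a));g=np.append(g,g[0]+360);dd=np.diff(g);i=np.argsort(-dd)[:2]
    print('mount out',so.round(1),'in',si.round(1),'z',zf.round(1),'n',len(q),'gaps',[(round((g[k]+g[k+1])/2,1),round(dd[k],1)) for k in i])
E
python3 - <<'E'
from h import *
s=ctrl.read_state();print(s['eef_pos'],s['tool_rot'],s['clock'],s['qpos'])
im=shot('wrist','w2.png');P=cloud(im);np.savez('w2.npz',P=P,f=im['frame'],K=im['intrinsics'],T=im['cam_to_world'])
reg=(np.hypot(P[...,0]-526.6,P[...,1]+200)<33);mount(P,im['frame'],reg)
d=np.load('w1.npz');P=d['P'];mount(P,d['f'],(np.hypot(P[...,0]-526.6,P[...,1]+200)<33))
E
```

```text
[ 518.68717625 -208.87233209  195.87393545] [-3.14036277e+00  1.07283997e-04  1.79115042e+00] 4.1667 [ 0.83526414  0.69626541 -0.80833493  1.82215464  0.63242477  0.90342078
  1.52328419]
mount out [ 526.9 -199.3   25. ] in [ 526.9 -199.3   19.1] z 64.5 n 1204 gaps [(np.float64(192.3), np.float64(36.3)), (np.float64(12.3), np.float64(34.8))]
mount out [ 527.  -199.6   25.9] in [ 527.  -198.8   18.8] z 64.5 n 1020 gaps [(np.float64(12.0), np.float64(33.7)), (np.float64(193.6), np.float64(32.1))]
```

View pics/w2.png

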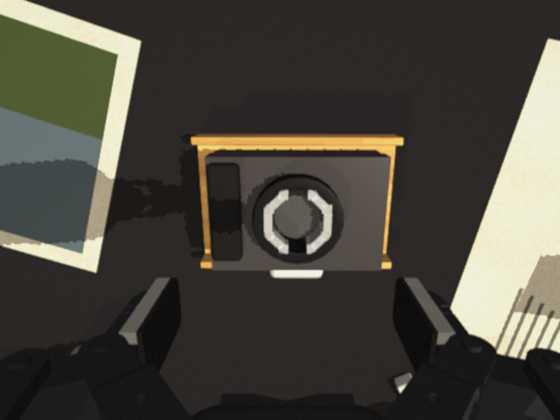

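The mount is at (297,220) in this view, and both wrist views agree on (526.9,-199.3), face z≈64.5, yaw 12.5°. Next the lens.

Call:
{"method": "step_arm", "body": {"linear": [[35,11,0],[73,22,0],[111,33,0],[149,45,0],[187,57,0],[225,69,0],[263,81,0],[301,92,0]], "yaw": [0.03,0.06,0.09,0.12,0.15,0.18,0.2,0.21], "gripper": [1,1,1,1,1,1,1,1]}}

```text
clock: 4.88
eef_pos: [543.3, 107.8, 196.5]
tool_rot: [3.141, 0.001, 1.578]
force: [0.8, 0.1, 0.3]
width: 85.6
```

Call:
{"method": "step_arm", "body": {"linear": [[10,3,0],[10,3,0],[10,3,0]], "yaw": [0,0,0], "gripper": [1,1,1]}}

```text
clock: 5.13
eef_pos: [545.9, 116.3, 196.2]
tool_rot: [-3.141, 0.001, 1.582]
force: [-0.2, -0.7, 0.1]
width: 85.7
```

Run:
```python
from h import *
s=ctrl.read_state();print(s['eef_pos'],s['tool_rot'],s['clock'],s['qpos'])
im=shot('wrist','w3.png');P=cloud(im);np.savez('w3.npz',P=P,f=im['frame'],K=im['intrinsics'],T=im['cam_to_world'])
ok=im['depth']>0
L=ok&(np.hypot(P[...,0]-544,P[...,1]-115)<60)&(P[...,2]>85)&(P[...,2]<105)
q=P[L];print(len(q),rect(q),np.percentile(q,[1,50,99],axis=0).round(1).tolist())
s=ctrl.read_state();print(s['eef_pos'],s['tool_rot'],s['clock'])
```

```text
[545.88641776 116.32528054 196.1842247 ] [-3.14135563e+00  1.45263451e-03  1.58223787e+00] 5.1333 [ 0.19393381  0.66678272 -0.71966386  1.8263554   0.56634776  0.8662007
  0.78201568]
3235 (array([543.6, 113.4]), array([60.8, 44.2]), 1.1) [[513.2, 91.5, 85.5], [542.2, 112.7, 97.2], [573.5, 135.3, 99.0]]
[545.89214337 114.87369189 196.0073894 ] [-3.14094760e+00  2.17202510e-03  1.58034405e+00] 5.1833
```

View pics/w3.png

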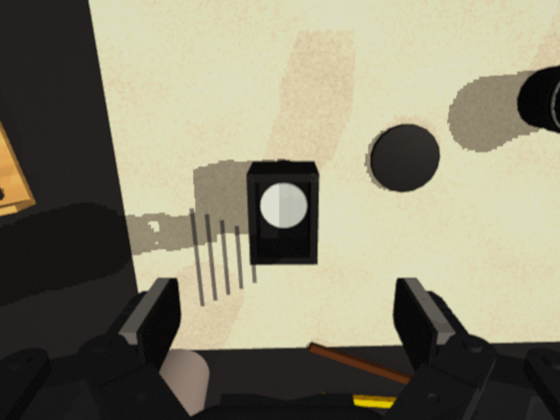

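Call:
{"method": "step_arm", "body": {"linear": [[-1,-2,15],[-1,-2,45],[-1,-2,75],[-1,-2,95],[-1,-2,107],[-1,-2,112],[-1,-2,112],[-1,-2,112]], "yaw": [-0.01,-0.01,-0.01,-0.01,-0.01,-0.01,-0.01,-0.01], "gripper": [1,1,1,1,1,1,1,1]}}

```text
clock: 5.85
eef_pos: [544.6, 115.3, 85.1]
tool_rot: [3.14, -0.0, 1.592]
force: [0.6, -0.5, 0.3]
width: 85.4
```

Run:
```python
from h import *
s=ctrl.read_state();print(s['eef_pos'],s['tool_rot'],s['clock'],s['force'])
shot('wrist','w4.png')
```

```text
[544.61927905 115.34536097  85.07505758] [ 3.14039423e+00 -1.28739071e-04  1.59171257e+00] 5.85 [ 0.56511382 -0.47226432  0.29952231]
```

View pics/w4.png

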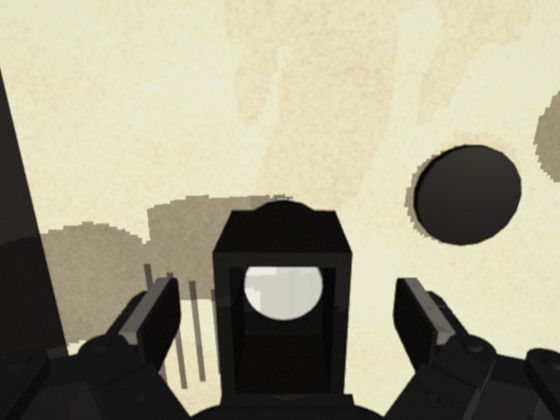

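The hood stands between the jaws, centred at about column 282 against 287. Closing.

Call:
{"method": "step_arm", "body": {"linear": [[0,0,0],[0,0,0],[0,0,0],[0,0,0],[0,0,0],[0,0,0],[0,0,0],[0,0,0]], "yaw": [0,0,0,0,0,0,0,0], "gripper": [-1,-1,-1,-1,-1,-1,-1,-1]}}

```text
clock: 6.57
eef_pos: [544.4, 115.7, 85.1]
tool_rot: [3.14, 0.001, 1.593]
force: [-0.4, -1.1, 6.7]
width: 43.3
```

Call:
{"method": "step_arm", "body": {"linear": [[0,0,-5],[0,0,-15],[0,0,-40],[0,0,-65],[0,0,-90],[0,0,-110],[0,0,-120],[0,0,-120]], "yaw": [0,0,0,0,0,0,0,0], "gripper": [-1,-1,-1,-1,-1,-1,-1,-1]}}

```text
clock: 7.23
eef_pos: [545.1, 116.4, 206.8]
tool_rot: [3.137, -0.001, 1.593]
force: [0.3, 0.0, -3.1]
width: 43.4
```

Run:
```python
from h import *
s=ctrl.read_state();print(s['eef_pos'],s['tool_rot'],s['clock'],s['force'],s['torque'],s['width'])
im=shot('wrist','w5.png')
P=cloud(im);np.savez('w5.npz',P=P,f=im['frame'])
im=shot('side','s5.png');P=cloud(im);np.savez('s5.npz',P=P,f=im['frame'])
s=ctrl.read_state();print(s['eef_pos'])
L=(im['depth']>0)&(np.hypot(P[...,0]-544,P[...,1]-115)<60)&(P[...,2]>100)&(P[...,2]<170)
print(L.sum(),np.percentile(P[L],[1,50,99],axis=0).round(1).tolist())
```

```text
[545.06410694 116.39546043 206.76108207] [ 3.13732055e+00 -1.06482472e-03  1.59280244e+00] 7.2333 [ 0.29550239  0.01126805 -3.09238965] [0.03074241 0.05220305 0.0124252 ] 43.41984333544241
[543.59130881 115.35363279 203.93388602]
356 [[519.0, 89.7, 125.2], [535.3, 95.6, 153.3], [563.4, 120.1, 169.2]]
```

View pics/w5.png

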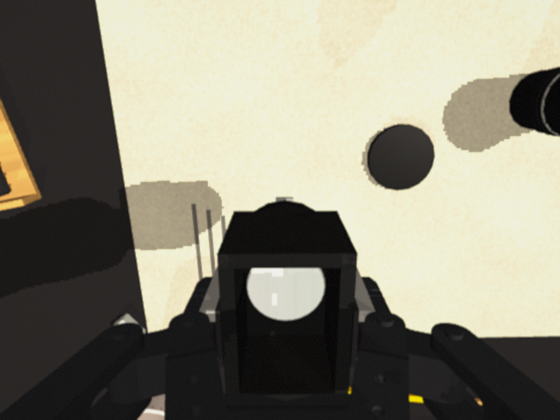

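View pics/s5.png

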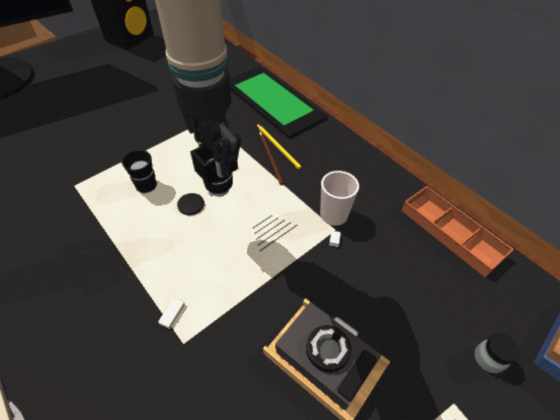

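The lens is held upright in both views. Now its offset in the hand.

Run:
```python
from h import *
d=np.load('w5.npz');P=d['P'];
c=P[200:400,215:360]
print(np.histogram(c[...,2],bins=np.arange(100,240,5)))
m=np.zeros(P.shape[:2],bool);m[205:400,215:362]=1;m&=(P[...,2]>208)&(P[...,2]<226)
q=P[m];print(len(q),rect(q),np.percentile(q,[1,50,99],axis=0).round(1).tolist())
for u in (235,285,340):
    print(u,[P[v,u].round(0).tolist() for v in (215,230,245,252,258,265)])
```

```text
(array([   0,    0,    0,    0,    0,    2,    5,    0,   55,  148,   71,
        117,   19,    0,   16,  394,  920, 5905, 1367, 1563, 1761, 1958,
       2240, 7221, 1597,    9,    0]), array([100, 105, 110, 115, 120, 125, 130, 135, 140, 145, 150, 155, 160,
       165, 170, 175, 180, 185, 190, 195, 200, 205, 210, 215, 220, 225,
       230, 235]))
11963 (array([543. , 116.8]), array([58.8, 52. ]), 1.4) [[513.9, 93.0, 208.3], [535.7, 116.7, 218.8], [570.4, 139.8, 222.5]]
235 [[515.0, 95.0, 183.0], [515.0, 97.0, 199.0], [515.0, 99.0, 213.0], [515.0, 99.0, 218.0], [516.0, 99.0, 220.0], [519.0, 99.0, 220.0]]
285 [[514.0, 115.0, 183.0], [515.0, 115.0, 199.0], [514.0, 115.0, 214.0], [514.0, 115.0, 219.0], [516.0, 115.0, 219.0], [519.0, 115.0, 219.0]]
340 [[575.0, 166.0, 1.0], [514.0, 135.0, 200.0], [514.0, 133.0, 214.0], [514.0, 132.0, 218.0], [516.0, 132.0, 219.0], [518.0, 132.0, 219.0]]
```

Call:
{"method": "step_arm", "body": {"linear": [[-15,-1,0],[-42,-3,0],[-70,-5,0],[-98,-7,0],[-126,-9,0],[-154,-11,0],[-182,-13,0],[-210,-15,0]], "yaw": [-0.02,-0.04,-0.06,-0.08,-0.1,-0.12,-0.14,-0.16], "gripper": [-1,-1,-1,-1,-1,-1,-1,-1]}}

```text
clock: 8.0
eef_pos: [532.3, -95.9, 202.6]
tool_rot: [-3.139, -0.001, 1.754]
force: [1.4, -0.3, -2.6]
width: 43.3
```

Run:
```python
from h import *
s=ctrl.read_state();print(s['eef_pos'],s['tool_rot'],s['clock'])
```

```text
[532.26497378 -95.85403578 202.55387603] [-3.13853071e+00 -1.16720028e-03  1.75434067e+00] 8.0
```

Call:
{"method": "step_arm", "body": {"linear": [[-20,-5,0],[-40,-10,0],[-60,-15,5],[-80,-20,12],[-95,-24,20],[-101,-25,30],[-101,-25,35],[-101,-25,35]], "yaw": [-0.01,-0.02,-0.03,-0.038,-0.038,-0.038,-0.038,-0.038], "gripper": [-1,-1,-1,-1,-1,-1,-1,-1]}}

```text
clock: 8.67
eef_pos: [526.2, -197.1, 167.3]
tool_rot: [-3.139, -0.003, 1.791]
force: [-0.5, 0.3, -2.2]
width: 42.9
```

Run:
```python
from h import *
E_=[];F=[]
for i,n in enumerate(['side','wrist','top']):
    s=ctrl.read_state();E_.append(s['eef_pos']);F.append(np.r_[s['force'],s['torque'],s['tool_rot'][2],s['clock']])
    im=shot(n,n+'6.png')
print(np.round(E_,1),np.round(F,3))
a=cv2.imread('pics/side6.png')[230:400,220:430];cv2.imwrite('pics/s6z.png',cv2.resize(a,None,fx=3.5,fy=3.5,interpolation=2))
```

```text
[[ 526.2 -197.1  167.3]
 [ 526.9 -196.4  168.3]
 [ 527.6 -196.2  169.1]] [[-4.570e-01  3.420e-01 -2.198e+00  6.000e-02 -1.600e-02  1.200e-02
   1.791e+00  8.667e+00]
 [-4.180e-01  1.258e+00 -1.093e+00 -4.000e-03 -4.600e-02 -3.800e-02
   1.793e+00  8.717e+00]
 [ 1.250e-01 -3.830e-01 -1.796e+00  6.000e-02  7.000e-03 -3.700e-02
   1.794e+00  8.767e+00]]
```

View pics/s6z.png

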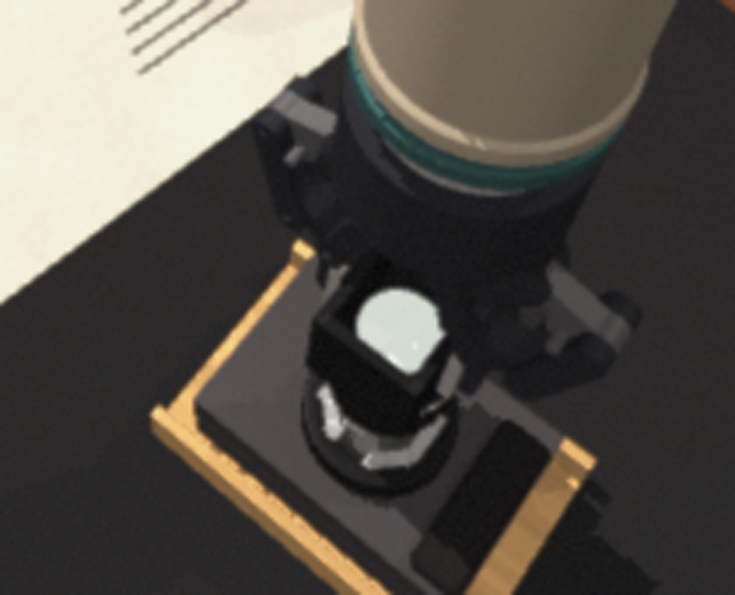

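View pics/wrist6.png

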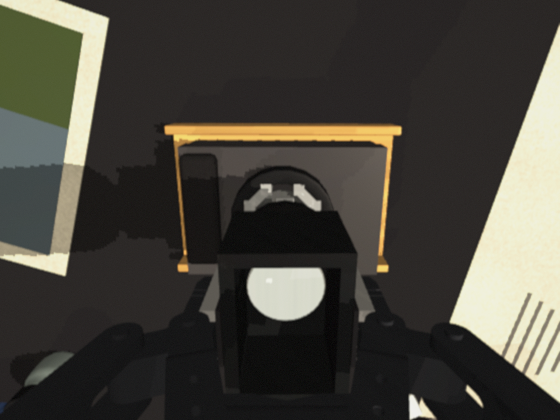

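Run:
```python
from h import *
im=cams.get_image('wrist');P=cloud(im);f=im['frame'];cv2.imwrite('pics/w7.png',f[:,:,::-1])
s=ctrl.read_state();print(s['eef_pos'],s['tool_rot'][2])
th=np.radians(102.5);ex=np.array([np.cos(th),np.sin(th),0]);ey=np.array([np.sin(th),-np.cos(th),0])
Q=np.stack([P@ex,P@ey,P[...,2]],-1)
M=np.array([526.9,-199.3,0]);print('mount prior tool',M@ex,M@ey, 'eef',s['eef_pos']@ex,s['eef_pos']@ey)
K=im['intrinsics'];print(K[0,2],K[0,0])
z=Q[...,2]
# hood near face: z between 130..175 rows 212-250
for v in (222,235,248):
    r=[u for u in range(180,400) if 125<z[v,u]<190 and abs(Q[v,u,1]-(M@ey-30))<8]
    print('hood row',v,r[0],r[-1],Q[v,r[0]].round(1),Q[v,r[-1]].round(1),'mid',(Q[v,r[0],0]+Q[v,r[-1],0])/2,'y',np.median(Q[v,r,1]).round(1))
for v in range(176,212,5):
    r=[u for u in range(200,370) if 60<z[v,u]<68]
    if r: print('ring row',v,r[0],r[-1],Q[v,r[0],0].round(1),Q[v,r[-1],0].round(1),'mid',((Q[v,r[0],0]+Q[v,r[-1],0])/2).round(1),'y',Q[v,r[0],1].round(1))
m=(f.min(2)>140)&(z>58)&(z<70);m[:160]=0;m[215:]=0;m[:,:235]=0;m[:,330:]=0
q=Q[m];print('bright',len(q),q.min(0).round(1),q.max(0).round(1))
for v in range(182,206,3):
    r=np.where(m[v])[0]
    if len(r): print(v,r,Q[v,r[0],:2].round(1),Q[v,r[-1],:2].round(1))
```

```text
[ 528.00427141 -196.67023098  169.84178932] 1.7933936959808796
mount prior tool -308.6178268029891 471.273951093629 eef -306.2894018885545 472.92123305151614
286.60422408489654 368.6342716525096
hood row 222 229 342 [-328.4  442.3  153.5] [-284.8  442.1  153.4] mid -306.6128508149079 y 442.2
hood row 235 224 348 [-328.2  442.3  167. ] [-284.5  442.3  166.4] mid -306.3576338122267 y 442.2
hood row 248 219 355 [-327.9  442.2  178.6] [-284.   442.4  177.6] mid -305.9670431864825 y 442.2
ring row 176 251 314 -328.5 -288.9 mid -308.7 y 444.6
ring row 181 245 320 -332.2 -285.2 mid -308.7 y 447.5
ring row 186 241 324 -334.9 -282.5 mid -308.7 y 451.0
ring row 191 211 327 -354.4 -280.7 mid -317.5 y 454.7
ring row 196 235 329 -338.9 -279.4 mid -309.1 y 457.4
ring row 201 234 331 -339.4 -277.9 mid -308.6 y 460.1
ring row 206 232 333 -340.7 -276.5 mid -308.6 y 463.4
ring row 211 232 233 -340.9 -340.4 mid -340.6 y 466.7
bright 381 [-322.1  447.5   62.7] [-284.8  465.3   66.3]
182 [268 269 270] [-317.7  447.5] [-316.5  447.5]
185 [262 263 264 265 266 267 268 269 270 271 295 296 297 298 299 300 301 302
 303] [-321.5  449.5] [-296.   449.3]
188 [261 262 263 264 265 269 270 271 295 296 297 298 299 300 301 302 303 304
 305] [-322.1  451.5] [-294.7  451. ]
191 [268 269 270 271 295 296 297 298 299 300 301 302 303 304 305 306 307 308] [-317.8  453.3] [-292.8  453.2]
194 [299 300 301 302 303 304 305 306 307 308 309 310 311] [-298.4  455.1] [-290.9  454.9]
197 [302 303 304 305 306 307 308 309 310 311 312 313 314] [-296.4  457.4] [-288.9  457.1]
200 [305 306 307 308 309 310 311 312 313 314 315 316 317 318] [-294.5  459.1] [-286.3  459. ]
203 [309 310 311 312 313 314 315 316 317 318 319] [-291.9  461.1] [-285.6  461. ]
```

Run:
```python
from h import *
th=np.radians(102.5);ex=np.array([np.cos(th),np.sin(th),0]);ey=np.array([np.sin(th),-np.cos(th),0])
im=cams.get_image('wrist');P=cloud(im)
for nm,P,y0 in (('w5',np.load('w5.npz')['P'],None),('now',P,442.2)):
    if nm=='w5':
        t=1.591;a=np.array([np.cos(t),np.sin(t),0]);b=np.array([np.sin(t),-np.cos(t),0])
    else: a,b=ex,ey
    Q=np.stack([P@a,P@b,P[...,2]],-1)
    if y0 is None: y0=np.median(Q[220:245,260:310,1])
    L=[]
    for v in range(213,251):
        r=[u for u in range(180,400) if abs(Q[v,u,1]-y0)<3]
        zz=np.median(Q[v,r,2]); L.append((zz,Q[v,r[0],0],Q[v,r[-1],0]))
    L=np.array(L);pl=np.polyfit(L[:,0],L[:,1],1);pr=np.polyfit(L[:,0],L[:,2],1);pm=np.polyfit(L[:,0],L[:,1:].mean(1),1)
    print(nm,'y0',y0,'slopes',pl[0],pr[0],'mid at 160 offset',np.polyval(pm,L[:,0].mean()),L[:,0].mean())
    pf=[]
    m=np.zeros(P.shape[:2],bool);m[213:250,230:340]=1;m&=abs(Q[...,1]-y0)<3
    A=np.c_[Q[m][:,0]-Q[m][:,0].mean(),Q[m][:,2]-160,np.ones(m.sum())];print('face y = ax+bz+c',np.linalg.lstsq(A,Q[m][:,1],rcond=None)[0].round(4))
    # top rim
    m=np.zeros(P.shape[:2],bool);m[254:262,230:340]=1;q=Q[m];top=np.median(q[:,2]);q=q[abs(q[:,2]-top)<2]
    print('rim z slope along x',np.polyfit(q[:,0],q[:,2],1)[0],top)
s=ctrl.read_state();print(s['eef_pos'],s['eef_pos']@ex,s['eef_pos']@ey,s['tool_rot'])
```

```text
w5 y0 516.692750454667 slopes 0.013248442019054178 0.01947448673921893 mid at 160 offset 104.89740616729341 199.91896627221044
face y = ax+bz+c [-1.400000e-03 -2.500000e-03  5.167994e+02]
rim z slope along x -0.016189287136511063 219.2458526556891
now y0 442.2 slopes 0.017180407283617142 0.01935009191443478 mid at 160 offset -306.65491195219244 163.05862414458267
face y = ax+bz+c [-4.200000e-03  3.000000e-04  4.422099e+02]
rim z slope along x -0.01989378942852136 182.3666334267437
[ 527.97034619 -196.98416443  169.92016679] -306.58855109620515 472.8201643615101 [3.14043349e+00 7.05831797e-05 1.79306600e+00]
```

Run:
```python
from h import *
for nm,t in (('w1',0.078),('w2',1.791),('w3',1.582)):
    P=np.load(nm+'.npz')['P'];a=np.array([np.cos(t),np.sin(t),0]);b=np.array([np.sin(t),-np.cos(t),0])
    m=np.zeros(P.shape[:2],bool);m[:270]=1;m&=abs(P[...,2])<6;q=P[m]
    A=np.c_[q@a,q@b,np.ones(len(q))];A[:,:2]-=A[:,:2].mean(0);print(nm,len(q),np.linalg.lstsq(A,q[:,2],rcond=None)[0].round(4))
d=np.load('w3.npz');P=d['P'];t=1.582;a=np.array([np.cos(t),np.sin(t),0])
m=(np.hypot(P[...,0]-544,P[...,1]-115)<45)&(P[...,2]>93)&(P[...,2]<101);q=P[m];print('rim slope standing',np.polyfit(q@a,q[:,2],1)[0])
```

```text
w1 131348 [-3.000e-04  6.000e-04  5.727e-01]
w2 125277 [-2.300e-03  6.000e-04  8.811e-01]
w3 136293 [ 5.0000e-04 -8.0000e-04  1.1713e+00]
rim slope standing -0.00018381662801655592
```

The lens sits about 1° tilted in the hand. Its foot is off the mount by roughly (+0.6…1, +1.1) mm in tool axes, so I'll correct that and go down.

Call:
{"method": "step_arm", "body": {"linear": [[-1,-1.1,2],[-1,-1.1,6],[-1,-1.1,10],[-1,-1.1,14],[-1,-1.1,17],[-1,-1.1,18],[-1,-1.1,18]], "yaw": [-0.003,-0.003,-0.003,-0.003,-0.003,-0.003,-0.003], "gripper": [-1,-1,-1,-1,-1,-1,-1]}}

```text
clock: 9.5
eef_pos: [526.2, -199.5, 150.9]
tool_rot: [-3.141, -0.0, 1.794]
force: [-0.3, 0.3, -2.5]
width: 43.3
```

Call:
{"method": "step_arm", "body": {"linear": [[0,0,1],[0,0,2],[0,0,3],[0,0,4],[0,0,5],[0,0,5]], "yaw": [0,0,0,0,0,0], "gripper": [-1,-1,-1,-1,-1,-1]}}

```text
clock: 10.0
eef_pos: [526.5, -199.5, 146.2]
tool_rot: [3.142, -0.0, 1.794]
force: [-0.5, 0.3, -1.6]
width: 43.5
```

Call:
{"method": "step_arm", "body": {"linear": [[0,0,1],[0,0,2],[0,0,3],[0,0,3]], "yaw": [0,0,0,0], "gripper": [-1,-1,-1,-1]}}

```text
clock: 10.33
eef_pos: [526.7, -199.2, 143.2]
tool_rot: [3.141, -0.0, 1.794]
force: [0.8, 1.0, -1.2]
width: 43.7
```

Call:
{"method": "step_arm", "body": {"linear": [[0,0,1],[0,0,2],[0,0,3],[0,0,3]], "yaw": [0,0,0,0], "gripper": [-1,-1,-1,-1]}}

```text
clock: 10.67
eef_pos: [526.7, -199.2, 140.2]
tool_rot: [3.141, -0.0, 1.794]
force: [1.6, 1.8, -2.4]
width: 43.5
```

Call:
{"method": "step_arm", "body": {"linear": [[0.4,0.5,1],[0.4,0.5,2],[0.4,0.5,3],[0.4,0.5,3]], "yaw": [0,0,0,0], "gripper": [-1,-1,-1,-1]}}

```text
clock: 11.0
eef_pos: [526.8, -199.1, 137.1]
tool_rot: [-3.141, -0.0, 1.794]
force: [1.0, 0.8, -1.5]
width: 43.7
```

Call:
{"method": "step_arm", "body": {"linear": [[0,0,1],[0,0,2],[0,0,2],[0,0,2]], "yaw": [0,0,0,0], "gripper": [-1,-1,-1,-1]}}

```text
clock: 11.33
eef_pos: [526.9, -199.1, 135.7]
tool_rot: [3.141, 0.0, 1.794]
force: [-0.4, 0.5, 3.1]
width: 43.6
```

Seat felt: the force rose by 5 N near TCP z≈136. Pressing on towards about 14 N.

Call:
{"method": "step_arm", "body": {"linear": [[0,0,1],[0,0,2],[0,0,3],[0,0,3]], "yaw": [0,0,0,0], "gripper": [-1,-1,-1,-1]}}

```text
clock: 11.67
eef_pos: [527.0, -199.1, 132.8]
tool_rot: [3.141, 0.001, 1.794]
force: [-1.4, 1.9, 7.5]
width: 42.9
```

Call:
{"method": "step_arm", "body": {"linear": [[0,0,1],[0,0,2],[0,0,2],[0,0,2]], "yaw": [0,0,0,0], "gripper": [-1,-1,-1,-1]}}

```text
clock: 12.0
eef_pos: [527.1, -199.0, 131.2]
tool_rot: [3.141, 0.001, 1.794]
force: [-2.4, 0.9, 10.3]
width: 43.0
```

Call:
{"method": "step_arm", "body": {"linear": [[0,-0.4,0.5],[0,-0.4,1],[0,-0.4,1],[0,-0.4,1]], "yaw": [0,0,0,0], "gripper": [-1,-1,-1,-1]}}

```text
clock: 12.33
eef_pos: [527.0, -199.0, 130.5]
tool_rot: [3.141, 0.001, 1.794]
force: [-2.1, 0.6, 11.6]
width: 42.8
```

Run:
```python
from h import *
for n in ('side','wrist','side'):
    s=ctrl.read_state();print(s['eef_pos'].round(1),s['force'].round(1),s['torque'].round(3),s['clock']);im=shot(n,n+'8.png')
    if n=='wrist':
        P=cloud(im)
        t=1.794;a=np.array([np.cos(t),np.sin(t),0]);b=np.array([np.sin(t),-np.cos(t),0])
        q=P[254:262,230:340].reshape(-1,3);top=np.median(q[:,2]);print('rim',top,np.polyfit((q@a)[abs(q[:,2]-top)<2],q[abs(q[:,2]-top)<2][:,2],1)[0])
a=cv2.imread('pics/side8.png')[230:400,220:430];cv2.imwrite('pics/s8z.png',cv2.resize(a,None,fx=3.5,fy=3.5,interpolation=2))
```

```text
[ 527.  -199.   130.5] [-2.1  0.6 11.6] [0.482 0.515 0.061] 12.3333
[ 527.  -199.1  130.4] [-2.6  1.5 10.9] [0.455 0.574 0.092] 12.3833
rim 143.12563109880745 -0.013835295791240028
[ 527.  -199.1  130.5] [-2.2 -0.2 10.7] [0.471 0.504 0.008] 12.4333
```

View pics/s8z.png

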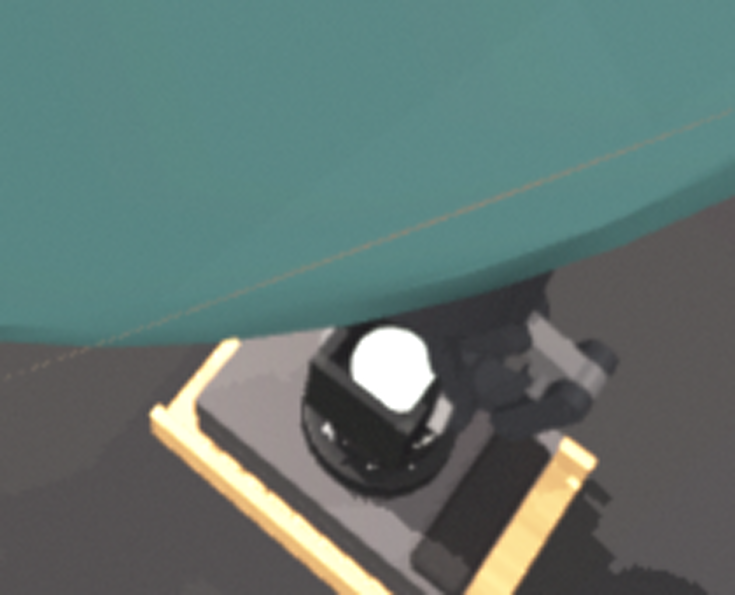

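Call:
{"method": "step_arm", "body": {"linear": [[0,-0.4,0.4],[0,-0.8,0.8],[0,-0.8,0.8],[0,-0.8,0.8]], "yaw": [0,0,0,0], "gripper": [-1,-1,-1,-1]}}

```text
clock: 12.82
eef_pos: [526.8, -199.1, 129.9]
tool_rot: [3.139, 0.001, 1.794]
force: [-1.6, 1.6, 10.9]
width: 43.3
```

Run:
```python
from h import *
s=ctrl.read_state();print(s['eef_pos'].round(2),s['force'].round(1),s['torque'].round(3),s['clock'],s['qpos'].round(2))
```

```text
[ 526.77 -199.09  129.92] [-1.6  1.6 10.9] [0.465 0.354 0.025] 12.8167 [ 0.76  0.78 -0.73  1.86  0.73  0.78  1.43]
```

Depth is about 18.9 mm. Starting the turn: tool yaw + is clockwise seen from above.

Call:
{"method": "step_arm", "body": {"linear": [[0,0,0],[0,0,0],[0,0,0],[0,0,0],[0,0,0],[0,0,0]], "yaw": [0.03,0.06,0.09,0.12,0.15,0.15], "gripper": [-1,-1,-1,-1,-1,-1]}}

```text
clock: 13.32
eef_pos: [527.0, -199.3, 130.0]
tool_rot: [3.139, 0.001, 1.643]
force: [-0.9, 0.8, 13.2]
width: 43.1
```

Run:
```python
from h import *
s=ctrl.read_state();print(s['eef_pos'].round(2),s['tool_rot'].round(3),s['force'].round(1),s['torque'].round(3),s['clock'])
```

```text
[ 527.   -199.26  130.04] [3.139e+00 1.000e-03 1.643e+00] [-0.9  0.8 13.2] [0.422 0.258 0.015] 13.3167
```

Call:
{"method": "step_arm", "body": {"linear": [[0,0,0],[0,0,0],[0,0,0],[0,0,0],[0,0,0],[0,0,0],[0,0,0],[0,0,0]], "yaw": [0.05,0.1,0.15,0.2,0.25,0.3,0.35,0.35], "gripper": [-1,-1,-1,-1,-1,-1,-1,-1]}}

```text
clock: 13.98
eef_pos: [527.4, -199.3, 130.2]
tool_rot: [3.138, 0.0, 1.292]
force: [0.4, 1.8, 11.3]
width: 43.2
```

Run:
```python
from h import *
s=ctrl.read_state();print(s['eef_pos'].round(2),s['tool_rot'].round(3),s['force'].round(1),s['torque'].round(3),s['clock'])
```

```text
[ 527.44 -199.29  130.19] [3.138 0.    1.292] [ 0.4  1.8 11.3] [ 0.394  0.034 -0.038] 13.9833
```

Call:
{"method": "step_arm", "body": {"linear": [[0,0,0.2],[0,0,0.2],[0,0,0.2],[0,0,0.2],[0,0,0.2],[0,0,0.2],[0,0,0.2],[0,0,0.2]], "yaw": [0.06,0.12,0.18,0.24,0.3,0.36,0.42,0.42], "gripper": [-1,-1,-1,-1,-1,-1,-1,-1]}}

```text
clock: 14.65
eef_pos: [527.6, -199.4, 130.1]
tool_rot: [3.137, -0.002, 0.872]
force: [-0.1, 1.1, 12.5]
width: 43.6
```

Run:
```python
from h import *
s=ctrl.read_state();print(s['eef_pos'].round(2),s['tool_rot'].round(3),s['force'].round(1),s['torque'].round(3),s['clock'])
```

```text
[ 527.6  -199.41  130.07] [ 3.137e+00 -2.000e-03  8.720e-01] [-0.1  1.1 12.5] [ 0.399 -0.01  -0.063] 14.65
```

Call:
{"method": "step_arm", "body": {"linear": [[0,0,0.2],[0,0,0.2],[0,0,0.2],[0,0,0.2],[0,0,0.2],[0,0,0.2],[0,0,0.2],[0,0,0.2]], "yaw": [0.06,0.12,0.18,0.24,0.3,0.36,0.42,0.48], "gripper": [-1,-1,-1,-1,-1,-1,-1,-1]}}

```text
clock: 15.32
eef_pos: [527.5, -199.6, 129.9]
tool_rot: [3.139, -0.003, 0.391]
force: [0.5, 1.3, 10.8]
width: 43.3
```

Run:
```python
from h import *
s=ctrl.read_state();print(s['eef_pos'].round(2),s['tool_rot'].round(3),s['force'].round(1),s['torque'].round(3),s['clock'])
```

```text
[ 527.54 -199.57  129.87] [ 3.139e+00 -3.000e-03  3.910e-01] [ 0.5  1.3 10.8] [0.342 0.009 0.057] 15.3167
```

Now slowly, feeling for the stop.

Call:
{"method": "step_arm", "body": {"linear": [[0,0,0],[0,0,0],[0,0,0],[0,0,0]], "yaw": [0.03,0.06,0.08,0.08], "gripper": [-1,-1,-1,-1]}}

```text
clock: 15.65
eef_pos: [527.5, -199.6, 129.9]
tool_rot: [3.139, -0.003, 0.314]
force: [-0.1, 0.9, 11.4]
width: 43.2
```

```bash
cat > r.py <<'E'
from h import *
s=ctrl.read_state();print(s['eef_pos'].round(2),s['tool_rot'].round(3),s['force'].round(1),s['torque'].round(3),s['width'],s['clock'])
E
python3 r.py
```

```text
[ 527.51 -199.58  129.86] [ 3.139e+00 -3.000e-03  3.140e-01] [-0.1  0.9 11.4] [ 0.349 -0.005  0.065] 43.1683582380284 15.65
```

Call:
{"method": "step_arm", "body": {"linear": [[0,0,0],[0,0,0],[0,0,0]], "yaw": [0.02,0.04,0.04], "gripper": [-1,-1,-1]}}

```text
clock: 15.9
eef_pos: [527.5, -199.6, 129.9]
tool_rot: [3.139, -0.004, 0.274]
force: [0.0, 0.9, 10.8]
width: 43.7
```

```bash
python3 r.py
```

```text
[ 527.51 -199.61  129.86] [ 3.139 -0.004  0.274] [ 0.   0.9 10.8] [ 0.36  -0.012  0.007] 43.72204286108749 15.9
```

Call:
{"method": "step_arm", "body": {"linear": [[0,0,0],[0,0,0],[0,0,0]], "yaw": [0.015,0.03,0.03], "gripper": [-1,-1,-1]}}

```text
clock: 16.15
eef_pos: [527.5, -199.6, 129.9]
tool_rot: [3.139, -0.004, 0.244]
force: [0.2, 1.8, 12.1]
width: 43.0
```

```bash
python3 r.py
```

```text
[ 527.52 -199.61  129.85] [ 3.139 -0.004  0.244] [ 0.2  1.8 12.1] [ 0.371 -0.064  0.039] 43.0000862614693 16.15
```

Call:
{"method": "step_arm", "body": {"linear": [[0,0,0],[0,0,0],[0,0,0]], "yaw": [0.015,0.03,0.03], "gripper": [-1,-1,-1]}}

```text
clock: 16.4
eef_pos: [527.5, -199.6, 129.9]
tool_rot: [3.139, -0.004, 0.214]
force: [-0.8, 0.8, 11.7]
width: 43.1
```

```bash
python3 r.py
```

```text
[ 527.54 -199.59  129.86] [ 3.139 -0.004  0.214] [-0.8  0.8 11.7] [ 0.36  -0.047  0.031] 43.132611682853536 16.4
```

Tool yaw is 0.214 and no stop yet. Continuing in small steps; the stop must come by about 0.11.

Call:
{"method": "step_arm", "body": {"linear": [[0,0,0],[0,0,0],[0,0,0]], "yaw": [0.015,0.03,0.03], "gripper": [-1,-1,-1]}}

```text
clock: 16.65
eef_pos: [527.6, -199.7, 129.9]
tool_rot: [3.139, -0.004, 0.184]
force: [-0.6, 0.6, 10.4]
width: 43.0
```

```bash
python3 r.py
```

```text
[ 527.59 -199.67  129.87] [ 3.139 -0.004  0.184] [-0.6  0.6 10.4] [ 0.358 -0.065  0.095] 43.036264634641896 16.65
```

Call:
{"method": "step_arm", "body": {"linear": [[0,0,0],[0,0,0],[0,0,0]], "yaw": [0.01,0.02,0.02], "gripper": [-1,-1,-1]}}

```text
clock: 16.9
eef_pos: [527.8, -199.7, 129.9]
tool_rot: [3.139, -0.004, 0.165]
force: [0.8, 0.7, 11.2]
width: 43.2
```

```bash
python3 r.py
```

```text
[ 527.78 -199.66  129.87] [ 3.139 -0.004  0.165] [ 0.8  0.7 11.2] [ 0.343 -0.149  0.09 ] 43.24718601140684 16.9
```

Call:
{"method": "step_arm", "body": {"linear": [[0,0,0],[0,0,0],[0,0,0]], "yaw": [0.01,0.02,0.02], "gripper": [-1,-1,-1]}}

```text
clock: 17.15
eef_pos: [528.1, -199.7, 129.9]
tool_rot: [3.139, -0.005, 0.145]
force: [-0.1, 1.1, 10.0]
width: 43.4
```

```bash
python3 r.py
```

```text
[ 528.09 -199.74  129.88] [ 3.139 -0.005  0.145] [-0.1  1.1 10. ] [ 0.248 -0.274  0.153] 43.433254634750575 17.15
```

Stop felt: the twist is rising to 0.15 N m at a turn of about 94°. Now letting up.

Call:
{"method": "step_arm", "body": {"linear": [[0,0,-0.5],[0,0,-1],[0,0,-1.5],[0,0,-1.5]], "yaw": [0,0,0,0], "gripper": [-1,-1,-1,-1]}}

```text
clock: 17.48
eef_pos: [528.0, -199.7, 131.1]
tool_rot: [3.139, -0.005, 0.145]
force: [1.1, 1.3, 8.8]
width: 43.1
```

```bash
python3 r.py
```

```text
[ 528.05 -199.66  131.07] [ 3.139 -0.005  0.145] [1.1 1.3 8.8] [ 0.273 -0.417  0.152] 43.06367541553398 17.4833
```

Call:
{"method": "step_arm", "body": {"linear": [[0,0,-0.5],[0,0,-1],[0,0,-1.5],[0,0,-1.5]], "yaw": [0,0,0,0], "gripper": [-1,-1,-1,-1]}}

```text
clock: 17.82
eef_pos: [528.0, -199.7, 132.3]
tool_rot: [3.14, -0.005, 0.145]
force: [2.3, 0.5, 6.4]
width: 43.2
```

```bash
python3 r.py
```

```text
[ 528.02 -199.66  132.27] [ 3.14  -0.005  0.145] [2.3 0.5 6.4] [ 0.196 -0.695  0.181] 43.207342083475034 17.8167
```

Call:
{"method": "step_arm", "body": {"linear": [[0,0,-0.5],[0,0,-1],[0,0,-1]], "yaw": [0,0,0], "gripper": [-1,-1,-1]}}

```text
clock: 18.07
eef_pos: [527.9, -199.6, 132.8]
tool_rot: [3.14, -0.005, 0.145]
force: [6.1, -0.2, 3.0]
width: 43.4
```

```bash
python3 r.py
python3 - <<'E'
from h import *
im=shot('wrist','w9.png');shot('side','s9.png');P=cloud(im);np.savez('w9.npz',P=P,f=im['frame'])
E
```

```text
[ 527.94 -199.61  132.79] [ 3.14  -0.005  0.145] [ 6.1 -0.2  3. ] [-0.02  -1.534  0.213] 43.36338827334621 18.0667
```

View pics/w9.png

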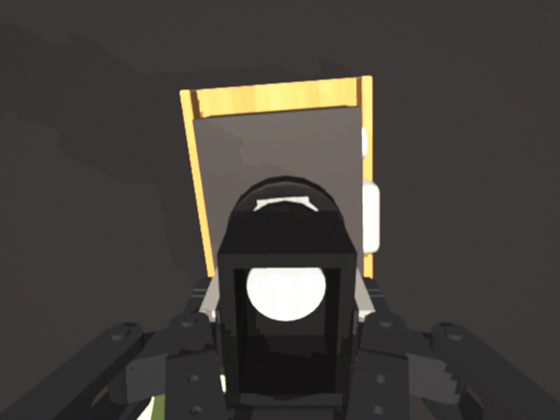

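The lugs have caught the lip. I'll ease off the twist and side load, then release.

Call:
{"method": "step_arm", "body": {"linear": [[0.6,0,0],[1.2,0,0],[1.2,0,0]], "yaw": [-0.01,-0.02,-0.02], "gripper": [-1,-1,-1]}}

```text
clock: 18.42
eef_pos: [528.0, -199.5, 132.7]
tool_rot: [3.141, -0.002, 0.164]
force: [3.3, -0.2, 6.5]
width: 43.1
```

```bash
python3 r.py
```

```text
[ 528.   -199.53  132.74] [ 3.141e+00 -2.000e-03  1.640e-01] [ 3.3 -0.2  6.5] [-0.018 -1.14   0.049] 43.084656579061246 18.4167
```

Call:
{"method": "step_arm", "body": {"linear": [[1,0,0],[1.5,0,-0.5],[1.5,0,-0.5]], "yaw": [0,0,0], "gripper": [-1,-1,-1]}}

```text
clock: 18.67
eef_pos: [528.2, -199.5, 132.8]
tool_rot: [3.141, 0.0, 0.163]
force: [2.0, -0.8, 4.5]
width: 43.7
```

```bash
python3 r.py
```

```text
[ 528.22 -199.52  132.77] [3.141 0.    0.163] [ 2.  -0.8  4.5] [-0.23  -0.749 -0.009] 43.74064680146085 18.6667
```

Call:
{"method": "step_arm", "body": {"linear": [[0,0,0],[0,0,0],[0,0,0],[0,0,0],[0,0,0],[0,0,0],[0,0,0],[0,0,0]], "yaw": [0,0,0,0,0,0,0,0], "gripper": [0.1,0.2,0.4,0.7,1,1,1,1]}}

```text
clock: 19.33
eef_pos: [528.3, -198.9, 132.6]
tool_rot: [-3.142, 0.0, 0.164]
force: [0.3, 0.1, -0.2]
width: 85.2
```

```bash
python3 r.py
python3 - <<'E'
from h import *
im=shot('wrist','w10.png');P=cloud(im);np.savez('w10.npz',P=P,f=im['frame'])
E
```

```text
[ 528.27 -198.88  132.58] [-3.142  0.     0.164] [ 0.3  0.1 -0.2] [ 0.01  -0.024 -0.015] 85.23118903105471 19.3333
```

View pics/w10.png

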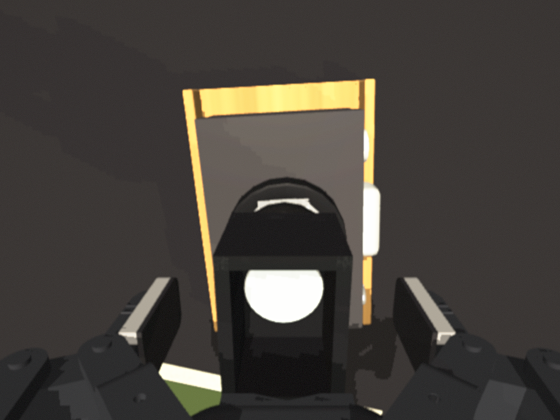

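Released and clear, with the hood still seated at (283,300). Now up and look.

Call:
{"method": "step_arm", "body": {"linear": [[0,0,-10],[0,0,-25],[0,0,-45],[0,0,-65],[0,0,-85],[0,0,-100],[0,0,-100]], "yaw": [0,0,0,0,0,0,0], "gripper": [1,1,1,1,1,1,1]}}

```text
clock: 19.97
eef_pos: [530.4, -199.3, 236.6]
tool_rot: [3.138, -0.006, 0.164]
force: [-0.3, -0.5, 0.4]
width: 85.0
```

```bash
python3 r.py
python3 - <<'E'
from h import *
im=shot('wrist','w11.png');P=cloud(im)
for lo in (106,100):
    m=(np.hypot(P[...,0]-527,P[...,1]+199)<50)&(P[...,2]>lo)&(P[...,2]<125);q=P[m]
    print(len(q),rect(q),'z',np.percentile(q[:,2],[5,50,95]).round(1))
top=q[abs(q[:,2]-np.median(q[q[:,2]>np.percentile(q[:,2],60)][:,2]))<2]
A=np.c_[top[:,:2]-top[:,:2].mean(0),np.ones(len(top))];print('rim plane',np.linalg.lstsq(A,top[:,2],rcond=None)[0])
E
```

```text
[ 530.38 -199.28  236.59] [ 3.138 -0.006  0.164] [-0.3 -0.5  0.4] [-0.028 -0.07   0.006] 85.00334303665993 19.9667
3674 (array([ 526. , -197.8]), array([44. , 56.4]), 9.3) z [110.6 113.2 122.4]
3753 (array([ 526. , -197.8]), array([44. , 56.4]), 9.3) z [110.2 113.2 122.3]
rim plane [-2.11415558e-03 -1.67711155e-03  1.13668864e+02]
```

View pics/w11.png

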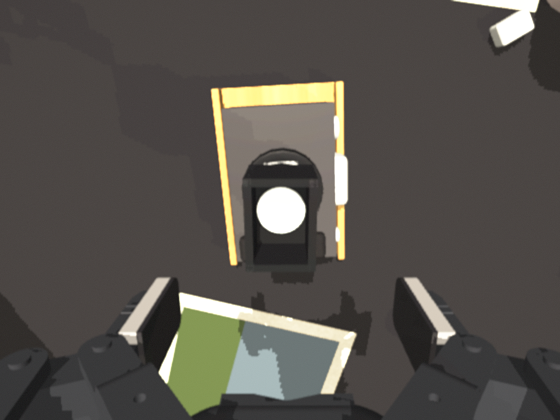

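My height filter cut off at 125 mm, while the rim should be near 145 mm. Redoing it.

```bash
python3 r.py
python3 - <<'E'
from h import *
im=cams.get_image('wrist');P=cloud(im)
m=(np.hypot(P[...,0]-527,P[...,1]+199)<50)&(P[...,2]>138)&(P[...,2]<160);q=P[m]
print(len(q),rect(q),'z',np.percentile(q[:,2],[5,50,95]).round(1))
t=np.median(q[:,2]);top=q[abs(q[:,2]-t)<2]
A=np.c_[top[:,:2]-top[:,:2].mean(0),np.ones(len(top))];print('rim plane',np.linalg.lstsq(A,top[:,2],rcond=None)[0])
E
```

```text
[ 529.46 -199.16  234.83] [ 3.139 -0.004  0.164] [-0.2 -0.8  0.2] [ 0.016 -0.019  0.005] 85.33869546470288 20.0167
3071 (array([ 526.4, -199.6]), array([44.1, 60.5]), 9.5) z [139.8 145.3 146.4]
rim plane [-1.76576429e-03 -5.08791066e-04  1.45430341e+02]
```

Run:
```python
from h import *
im=shot('side','s12.png');P=cloud(im)
for o in ['round_lens','pen_cup','lens']:
    r=cams.regions_of('side',o)[0];m=r['pixels']&(im['depth']>0);q=P[m];print(o,r['conf'],r['pixel'],np.median(q,0).round(),np.percentile(q,[2,98],axis=0).round().tolist())
```

```text
round_lens 0.67 [141.6, 167.5] [468. 313.  59.] [[444.0, 298.0, 3.0], [497.0, 354.0, 82.0]]
pen_cup 0.7 [324.7, 195.8] [716.  23.  73.] [[709.0, 2.0, 7.0], [757.0, 43.0, 97.0]]
lens 0.7 [334.6, 337.1] [ 524. -208.  119.] [[502.0, -230.0, 74.0], [550.0, -180.0, 147.0]]
```

View pics/s12.png

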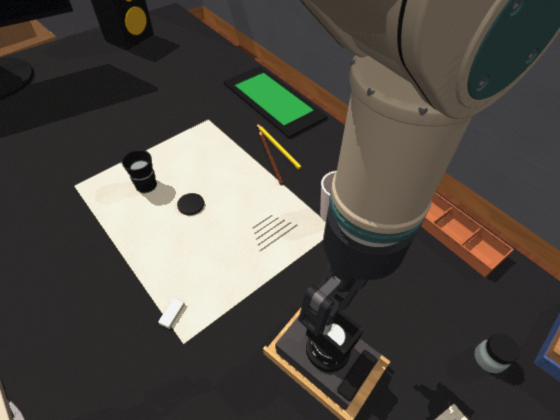

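The lens stands in the mount at (330,340). The round lens is unmoved at (140,170). The cup is partly hidden at (330,195), but its visible edge is where it was. Handing in.

```bash
python3 -c "
from cell import ctrl
print(ctrl.finish_job())"
```

```text
the job is handed in; nothing more can be done
None
```

The lens is fitted on the camera and looks locked, and I handed the job in at about 20 s of the 64 s allowed. I pressed it about 19 mm into the mount at roughly 13–14 N, turned it clockwise to the stop, let it rise into the notches and released it.

**What the last checks showed:**
- **Seated and locked:** the hood's rim is at z ≈ 145.4 mm. A lens held 16 mm below the face I measured (≈ 64.5 mm) would be at 145.5 mm. I did not tug on it to confirm the lock.
- **Upright:** the rim is level to about 0.1°.
- **Arm clear:** the gripper is open, well above the lens, and reads no contact force.
- **Other things:** the round lens has not moved. The cup was partly hidden by the arm in the last picture, but its visible edge is where it was.

**What was not perfect:**
- **Hood angle:** the hood is about 3° off parallel to the camera's long sides. The lens turned about 93°, which is within the 90 ± 6° given for the stop.
- **Tilt in the gripper:** the lens sat about 1° tilted while held. This gave up to about 6 N of side force as it rose into the notches, and I eased that before opening the fingers.
- **Twist:** the twist was meant to stay under 0.2 N m, but it briefly read 0.21 N m just before I eased it. At that point the sensor read only 3 N vertically.

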